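Fetch a plunger from the flap dispenser for the open test cell

TASK

In the battery test lab, swing the dispenser's clear spring flap up and hold it open while you take the stepped steel plunger (not the flat collar beside it) from behind it, let the flap close again, and set the plunger down gently, upright with its thin stud up, in the dish of the one open test cell.

Things in the scene. Friction and masses are not known exactly. Their poses are not given: they have to be found in the camera images.
- dispenser: Fixed aluminium slab 112 (x) by 190 mm (y), flat top 20 mm above the bench; origin at bench height, z up, turned up to 20 degrees. On its top, near x = 0 and y = +40 and -40 mm, stand the plunger and a flat collar (36 mm across, 12 mm high), either way round. A wall at x = -56 mm, 41 mm above the bench, closes the side by the robot; the +x side is open. The clear flap leans over both parts.
- flap (a joint): Clear flap 74 mm long, 178 mm wide, its free edge a free-turning steel roller 10 mm thick. Hinge along the dispenser's y at x = -46, 41 mm above the bench. 0 rad = shut, sloping up to +x, roller's axis at x = +14, 75 mm up; grows as it swings up and to -x; 1.05 upright, stop 1.2. Sprung shut (1 to 2 N). Fingers lowered beyond the roller and moved to -x past both sides of a part hold it open.
- plunger_mid (a point): Middle (20 mm above its foot) of the loose steel plunger standing under the flap: an upright cylinder 24 mm across and 30 mm high with a thin stud, 10 mm across and 10 mm high, on top; 40 mm high in all, about 0.09 kg; z points from foot to stud. To be grasped across the 24 mm cylinder.
- cell_seat (a point): Centre of the inner floor of the open test cell, a fixed low white round dish 76 mm across outside, 64 mm inside, its floor 12 mm above the bench and its rim 4 mm above that floor; z up. Two more cells, closed with a steel cap, clamp and wing screw (82 mm high), stand at least 105 mm from it, centre to centre.
There are look-alikes about, which are no part of the job. Several things look just like the dispenser: the one meant starts nearest to the robot's base.

How it is judged:
By the outcome, as a careful person would: the job done as asked, in the order asked, and still so for the second after the job is handed in, with the robot touching nothing.
It also fails if it takes over 38 s, if anything falls off the work surface, if the arm or the gripper's body presses on something with over 40 N, if the wrist force passes 120 N, or if a joint passes its speed limit or range.

ROBOT

A 7-joint arm with a two-finger parallel gripper is mounted at the origin on the work surface. World frame = base frame: x ahead of the robot, y to its left, z up, the work surface at z = 0. Lengths are in mm, angles in rad, forces in N, time in s.
With the tool pointing down it reaches from about 350 to 900 mm from the base axis. Payload 19.9 kg.
Tool frame: the origin (TCP) lies on the centre line of the jaws, within the pads' length; the fingertips stand 25 mm ahead of it and the grasp point (between the pads) lies 6 mm ahead of it; z points along the fingers, y is the line along which they close (so a half turn about z gives the same grasp; the last joint's range is limited). The gripper opens to 85 mm and grips with 20 to 120 N. Pads are 22 mm wide; open, the fingers measure 114 mm over their backs; the gripper's body (76 mm by 85 mm) begins 54 mm behind the grasp point. The pads swing forward as they close: fully open they stand 13 mm farther back than shut.
Start: joints at [-1.274, 0.417, -0.01, 1.614, 0.005, 1.111, -0.053], TCP at [207.711, 589.457, 256.26] pointing down, gripper open.
Joint ranges: [-2.81, 2.81], [-0.39, 2.02], [-1.27, 1.25], [0.06, 2.57], [-1.19, 4.33], [0.19, 2], [-2.82, 2.82]. Speed limits (rad/s): [1.89, 1.89, 2.39, 2.39, 3.01, 3.01, 3.01].

INTERFACE

Orientations are given as a rotation vector (axis times angle).
In Python, from station import r gives the robot as it stands. Calls block until the motion is done:
- r.goto(position, orientation): joint-space move of the TCP to a pose.
- r.line_to(position, rot=None, vel=150): straight line of the TCP; rot=None keeps the orientation; vel is the mean speed in mm/s.
- r.set_joints(angles): joint-space move.
- r.grip(opening, squeeze=None): finger opening in mm; squeeze is the grip in N (None keeps the last); returns when the fingers have stopped.
- r.hold(seconds).
- r.ik(position, orientation): joint angles nearest the present ones, or None.
- r.snapshot(name): name is "side" or "top"; returns the picture (420x560x3 uint8, blue, green, red); there is no depth.
- r.camera_model(name): a dict with "fx", "fy", "cx", "cy" (pixels), "T" (4x4, takes a point from camera to world coordinates). Camera axes: x right, y up, looking along -z (the intrinsics and any distortion apply to the point x, -y, -z); pixel columns grow to the right and rows downward; lengths in mm; the calibration is good to about 2 mm. A picture is of the moment at which its call begins. camera_model takes no time and is no camera call.
A pose or a line that the arm cannot do raises r.IKError and nothing moves.
- r.sign_off(): hands the job in; it is judged then, once.
Readings, each from a call of its own:
- r.read_time_s(): time.
- r.read_qpos(): joint angles.
- r.read_qd(): joint speeds.
- r.read_joint_efforts(): joint torques, N m.
- r.read_position(): TCP position.
- r.read_tool_rot(): TCP orientation.
- r.read_contact_force(): force on the tool from outside, world axes, zero at the start.
- r.read_wrist_torque(): the same for the moment, N m.
- r.read_opening(): finger opening in mm.
- r.read_gripper_force(): force on a finger pad.
Only numpy, scipy, OpenCV 4.12 (cv2) and the standard library are available. Lean on these libraries where they do the work, as an engineer would, in place of code of your own. Each camera call takes 0.05 s, during which the arm holds its last target. There are 200 camera calls.

## Working session

There is one attempt and no reset: what is moved stays moved. The work goes in short steps, each a Python script; the robot and the scene stay as the last script left them, time stands still between calls to the robot, and variables do not carry over. Pictures are saved under pics/ and viewed, at most 13 in all, crops included, and the job is handed in when it is done.

```bash
mkdir -p pics; python3 - <<'E'
from station import r
import cv2, numpy as np
for n in("top","side"):
    cv2.imwrite(f"pics/{n}0.png",r.snapshot(n)); m=r.camera_model(n); print(n,{k:(np.round(v,3).tolist()) for k,v in m.items() if not isinstance(v,str)})
print(r.read_tool_rot(),r.read_time_s())
E
```

```text
top {'fx': 422.155, 'fy': 422.155, 'cx': 278.391, 'cy': 210.267, 'T': [[-0.021, 0.976, -0.216, 212.359], [-1.0, -0.02, 0.004, 190.343], [-0.0, 0.216, 0.976, 1487.978], [0.0, 0.0, 0.0, 1.0]]}
side {'fx': 511.23, 'fy': 511.23, 'cx': 279.977, 'cy': 209.275, 'T': [[0.998, 0.046, -0.046, 431.471], [-0.065, 0.653, -0.755, -1131.174], [-0.005, 0.756, 0.655, 1218.182], [0.0, 0.0, 0.0, 1.0]]}
[-5.29559432e-01 -3.09653093e+00  1.69008693e-03] 0.1
```

View pics/top0.png

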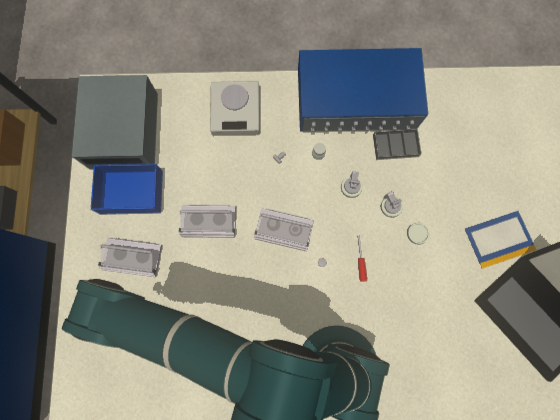

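View pics/side0.png

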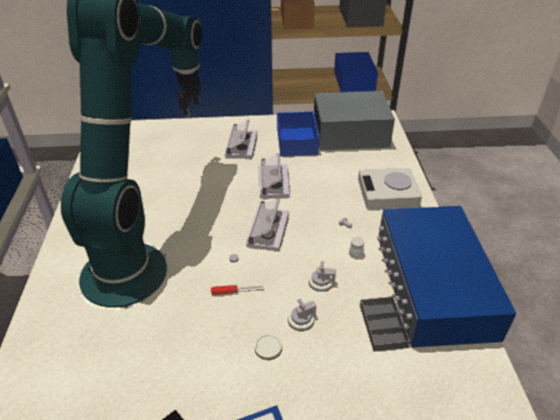

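The top view shows three dispensers near (130,257), (208,220) and (284,229), capped cells at (352,185) and (392,204), and the open dish at (418,233). The side view shows the dispenser at (268,225) nearest the base and the dish at (268,347). Next I'll zoom in on that dispenser.

```bash
cat > h.py <<'E'
from station import r
import cv2, numpy as np
def ray(n,u,v):
    m=r.camera_model(n);T=np.array(m["T"])
    d=np.array([(u-m["cx"])/m["fx"],-(v-m["cy"])/m["fy"],-1.]); return T[:3,3],T[:3,:3]@d
def onz(n,u,v,z):
    o,d=ray(n,u,v); return o+d*(z-o[2])/d[2]
def proj(n,p):
    m=r.camera_model(n);T=np.array(m["T"]);c=T[:3,:3].T@(np.array(p)-T[:3,3])
    return m["cx"]+m["fx"]*c[0]/-c[2], m["cy"]+m["fy"]*-c[1]/-c[2]
def cross(a,b):
    (o1,d1),(o2,d2)=ray("top",*a),ray("side",*b)
    s=np.linalg.lstsq(np.c_[d1,-d2],o2-o1,rcond=None)[0]; p,q=o1+d1*s[0],o2+d2*s[1]
    return (p+q)/2,np.linalg.norm(p-q)
E
python3 - <<'E'
from h import *
print({k:v for k,v in r.camera_model("top").items() if k not in("T",)})
for p in [(130,257),(208,220),(284,229)]: 
    q=onz("top",*p,30); print(q,np.hypot(*q[:2]))
t=cv2.imread("pics/top0.png");s=cv2.imread("pics/side0.png")
a=cv2.resize(t[200:260,244:324],None,fx=5,fy=5,interpolation=cv2.INTER_CUBIC)
b=cv2.resize(s[190:255,228:308],None,fx=5,fy=5,interpolation=cv2.INTER_CUBIC)[:300]
c=np.vstack([a,b]);cv2.imwrite("pics/c1.png",np.hstack([c]))
print(onz("top",418,233,14),onz("side",268,347,14))
E
```

```text
{'fx': 422.15493949094184, 'fy': 422.15493949094184, 'cx': 278.3907631110324, 'cy': 210.2665228397282}
[380.00174459 699.71420274  30.        ] 796.2419804371714
[504.68198991 432.43981628  30.        ] 664.6112439934941
[467.04211524 165.78844592  30.        ] 495.59473989569557
[ 445.72425534 -307.53290737   14.        ] [ 446.30182899 -317.01242067   14.        ]
```

View pics/c1.png

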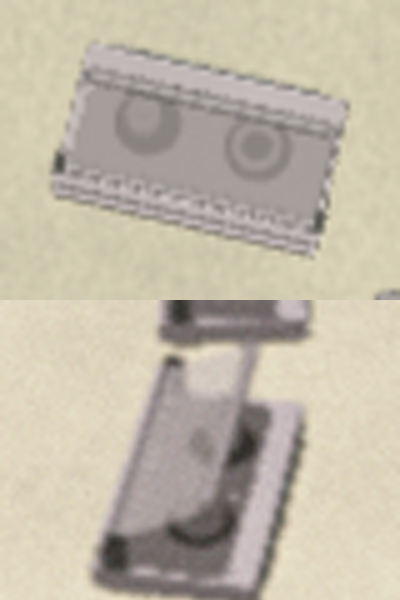

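The crop shows two discs under the flap. The left one (+y) has an offset lighter inner disc, and the right one is concentric with a dark centre. I need the pose, then an enhanced zoom with projected reference points to tell which is which.

```bash
python3 - <<'E'
from h import *
t=r.snapshot("top").astype(np.float32);s=r.snapshot("side").astype(np.float32)
for i in range(11): t+=r.snapshot("top");s+=r.snapshot("side")
t/=12;s/=12; cv2.imwrite("pics/tm.png",t);cv2.imwrite("pics/sm.png",s)
# slab mask: bench is yellowish, slab neutral/purple
def box(n,im,x0,y0,x1,y1):
    c=im[y0:y1,x0:x1]; y=c[...,2]-c[...,0]
    m=(y<18).astype(np.uint8); k,l,st,_=cv2.connectedComponentsWithStats(m)
    i=1+np.argmax(st[1:,4]); m=(l==i).astype(np.uint8)
    h=cv2.findContours(m,0,2)[0][0]; b=cv2.boxPoints(cv2.minAreaRect(h))+[x0,y0]; print(n,st[i],np.median(y)); return b
b=box("top",t,244,200,324,256); print(b)
for p in b: print([onz("top",*p,z).round(1)[:2].tolist() for z in(0,20,41)])
c=lambda n,im,x0,y0,w,h,f:cv2.resize(np.clip((im[y0:y0+h,x0:x0+w]-60)*1.4,0,255).astype(np.uint8),None,fx=f,fy=f,interpolation=cv2.INTER_CUBIC)
A=c("t",t,248,204,72,50,8);B=c("s",s,240,192,54,60,8)
cv2.imwrite("pics/A.png",A);cv2.imwrite("pics/B.png",B)
# dish
y=t[210:256,398:438]; 
E
```

```text
top [  10    9   59   42 1721] 33.166656
[[253.01639366 238.18032455]
 [260.36065483 206.96721268]
 [313.98032379 219.58360672]
 [306.63606262 250.7967186 ]]
[[441.4, 276.3], [438.4, 275.1], [435.1, 273.9]]
[[554.8, 248.8], [550.2, 248.1], [545.4, 247.2]]
[[504.4, 56.8], [500.4, 58.6], [496.3, 60.5]]
[[392.5, 87.1], [390.1, 88.5], [387.5, 90.0]][ WARN:0@14.274] global loadsave.cpp:1063 imwrite_ Unsupported depth image for selected encoder is fallbacked to CV_8U.
```

View pics/A.png

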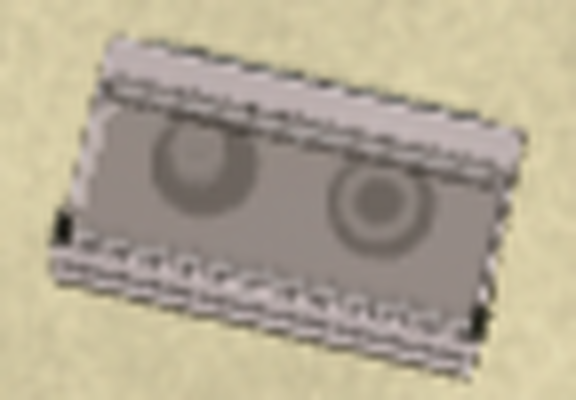

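View pics/B.png

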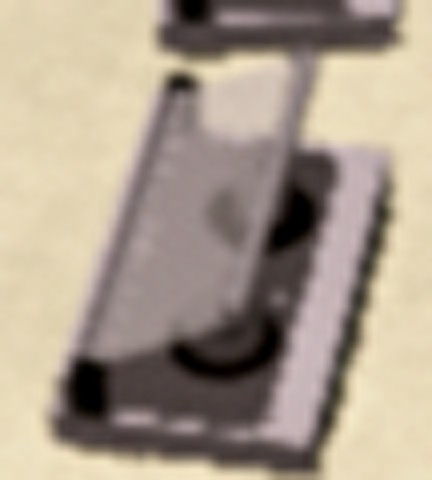

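The left part (+y) shows a raised top shifted away from the camera's foot point, so it is the plunger. The right part is the flat collar, concentric with its hole. The slab fits at centre ≈ (471,167.5) with yaw ≈ -14.7°. I'll refine the plunger and dish positions and check reach with a tilted tool, which keeps the gripper body clear of the raised roller.

```bash
cat >> h.py <<'E'
from scipy.spatial.transform import Rotation as R
PSI=-0.257; C=np.array([471.1,167.5,0]); X=np.array([np.cos(PSI),np.sin(PSI),0]); Y=np.array([-X[1],X[0],0])
def pose(g,psi,tilt,flip=1):
    """TCP pose with grasp point g; body leans along heading psi by tilt."""
    h=np.array([np.cos(psi),np.sin(psi),0]); z=-np.sin(tilt)*h-[0,0,np.cos(tilt)]
    y=flip*np.array([-h[1],h[0],0]); M=np.c_[np.cross(y,z),y,z]
    return np.array(g)-6*z, R.from_matrix(M).as_rotvec()
E
python3 - <<'E'
from h import *
t=cv2.imread("pics/tm.png").astype(float);s=cv2.imread("pics/sm.png").astype(float)
for n,im,(x0,y0,x1,y1) in(("top",t,(400,214,437,252)),("side",s,(245,325,292,370))):
    c=im[y0:y1,x0:x1]; d=np.linalg.norm(c-np.median(c.reshape(-1,3),0),axis=2); yb=c[...,2]-c[...,0]
    m=(yb<np.median(np.r_[yb[0],yb[-1]])-8).astype(np.uint8); k,l,st,_=cv2.connectedComponentsWithStats(m);i=1+np.argmax(st[1:,4])
    q=np.argwhere(l==i)[:,::-1]; hull=cv2.convexHull(q.astype(np.float32)); e=cv2.fitEllipse(hull); u=np.array(e[0])+[x0,y0]
    print(n,st[i],u,e[1],onz(n,*u,14).round(1))
# plunger disc in top: bright blob inside dark ring
g=cv2.cvtColor(t.astype(np.uint8),6); p=proj("top",C+40*Y+[0,0,50]); q=proj("top",C+40*Y+[0,0,20]); k=proj("top",C-40*Y+[0,0,20])
print("expected top/pad/collar px",p,q,k); print(g[214:234,264:284])
ps=proj("side",C+40*Y+[0,0,20]);pt=proj("side",C+40*Y+[0,0,55]);print(ps,pt)
gs=cv2.cvtColor(s.astype(np.uint8),6); print(gs[210:226,262:284])
q0=r.read_qpos()
for f in(1,-1):
  for tl in(.52,.35):
    for xl,z in((0,46),(60,46),(60,140)): 
        a=r.ik(*pose(C+40*Y+xl*X+[0,0,z],PSI,tl,f)); print(f,tl,xl,z,None if a is None else np.round(a,2))
    for hp in np.arange(-3,3.2,.5):
        a=r.ik(*pose([446,-309,45],hp,tl,f))
        if a is not None: print("dish",f,tl,hp,np.round(a,2))
E
```

```text
top [  7   9  22  22 128] [417.2453804  233.12746048] (20.994705200195312, 21.92470359802246) [ 445.3 -304.8   14. ]
side [10 23 27 12 87] [267.96930695 349.62443352] (19.077835083007812, 26.301027297973633) [ 445.8 -325.4   14. ]
expected top/pad/collar px (np.float64(272.3156279668118), np.float64(224.1921654426649)) (np.float64(272.4369871146525), np.float64(225.75186196706335)) (np.float64(294.49683423813633), np.float64(230.98542775429632))
[[156 151 149 162 180 180 179 184 181 187 186 187 186 187 187 187 186 186
  187 187]
 [174 170 154 157 153 154 141 161 153 178 180 185 183 188 188 187 187 187
  187 187]
 [143 144 151 167 174 172 154 154 155 145 149 164 160 183 181 177 184 189
  188 187]
 [150 132 142 134 146 141 143 165 171 176 168 151 156 155 147 123 162 182
  179 178]
 [160 160 159 159 149 124 118 121 121 139 139 149 170 173 169 143 156 152
  140 130]
 [159 159 159 159 155 143 138 146 138 122 123 117 124 137 141 148 168 176
  171 154]
 [160 159 159 156 142 137 151 156 155 156 154 141 126 116 113 127 133 147
  142 146]
 [160 160 159 148 134 143 155 155 154 155 155 154 133 1
[... 5815 characters left out ...]
   0.71  2.03 -1.14  0.88 -2.41]
dish -1 0.35 -2.0 [ 0.07  0.85  0.9   1.92 -1.1   1.15 -2.  ]
dish -1 0.35 -1.5 [-0.04  1.03  1.08  1.81 -1.08  1.38 -1.57]
dish -1 0.35 -1.0 [-0.08  1.06  1.08  1.74 -0.94  1.38 -1.22]
dish -1 0.35 -0.5 [-0.15  1.07  1.08  1.73 -0.82  1.32 -0.85]
dish -1 0.35 0.0 [-0.25  1.07  1.1   1.77 -0.74  1.2  -0.45]
dish -1 0.35 0.5 [-0.31  0.99  1.05  1.85 -0.63  0.97 -0.09]
dish -1 0.35 1.0 [-0.24  0.77  0.8   1.96 -0.29  0.66  0.08]
dish -1 0.35 1.5 [-0.08  0.61  0.56  2.08  0.06  0.41  0.25]
dish -1 0.35 2.0 [0.34 0.5  0.1  2.16 0.69 0.28 0.21]
dish -1 0.35 2.5 [ 0.85  0.5  -0.38  2.19  1.03  0.24  0.5 ]
dish -1 0.35 3.0 [ 1.1   0.55 -0.55  2.15  0.51  0.22  1.61]
```

```bash
cat >> h.py <<'E'
TL=0.2
P=onz("top",272.1,222.9,50)*[1,1,0]
E
python3 - <<'E'
from h import *
print("plunger",P,"local",(P-C)@X,(P-C)@Y)
s=cv2.imread("pics/sm.png"); print("dish col profile",s[328:366,268].tolist()); print("expected",proj("side",[445.3,-304.8,14]))
r.grip(60,40)
g=lambda dx,z:pose(P+dx*X+[0,0,z],PSI,TL)
r.goto(*g(70,220)); r.line_to(g(70,90)[0],vel=250); r.line_to(g(62,50)[0],vel=120)
print(r.read_position(),r.read_contact_force(),r.read_time_s())
cv2.imwrite("pics/s2.png",cv2.resize(r.snapshot("side")[140:290,190:340],None,fx=4,fy=4,interpolation=cv2.INTER_CUBIC))
E
```

```text
plunger [485.83505875 206.85367099   0.        ] local 4.2481881786317235 41.80653386699657
dish col profile [[190, 213, 224], [191, 215, 225], [193, 216, 227], [194, 217, 226], [192, 216, 225], [190, 213, 221], [181, 203, 208], [168, 190, 195], [183, 204, 209], [193, 216, 220], [194, 216, 220], [193, 215, 219], [192, 214, 218], [192, 214, 218], [191, 214, 218], [192, 214, 219], [191, 213, 218], [190, 213, 218], [190, 213, 218], [191, 214, 219], [190, 213, 218], [192, 214, 218], [189, 212, 218], [191, 213, 219], [192, 213, 218], [190, 213, 218], [190, 213, 218], [195, 217, 222], [184, 207, 211], [125, 142, 146], [86, 98, 100], [79, 88, 93], [132, 151, 160], [188, 213, 222], [196, 220, 230], [198, 221, 229], [196, 219, 228], [196, 219, 228]]
expected (np.float64(267.4275664479815), np.float64(343.2363823881309))
[547.47155801 190.88687215  56.76182824] [-0.25299812 -0.01503372 -0.12522007] 4.75
```

View pics/s2.png

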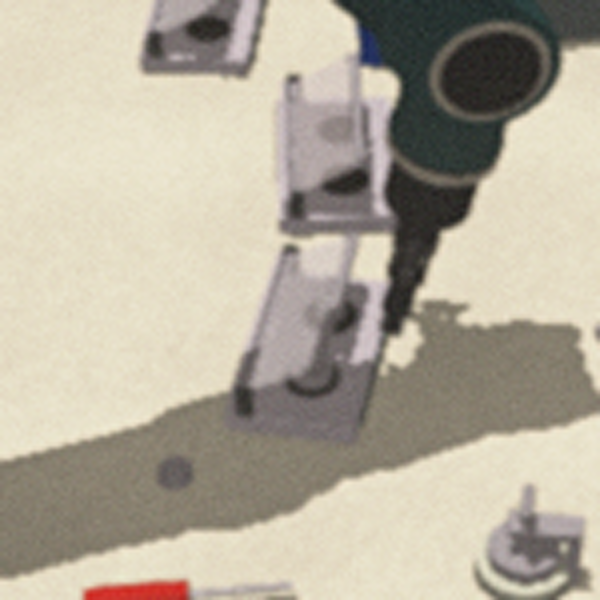

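The fingers are lowered just beyond the roller. In this view the near (-y) part could also have a column standing at crop (325,360), so I'll settle which part is the plunger before going in.

```bash
python3 - <<'E'
from h import *
s=sum(r.snapshot("side").astype(np.float32) for _ in range(10))/10
c=np.clip((s[198:252,246:290]-20)*1.5,0,255).astype(np.uint8); 
s0=cv2.imread("pics/sm.png")[198:252,246:290].astype(float); c0=np.clip((s0-20)*1.5,0,255).astype(np.uint8)
cv2.imwrite("pics/n.png",cv2.resize(np.hstack([c,c0]),None,fx=9,fy=9,interpolation=cv2.INTER_CUBIC))
g=cv2.cvtColor(cv2.imread("pics/tm.png"),6); print(g[220:240,286:304])
def sh(p): return ((np.array(proj("side",p))-[246,198]+.5)*9).round()
for sgn in(1,-1):
    for z in(20,32,50,60): print(sgn,z,sh(C+5*X+sgn*40*Y+[0,0,z]))
E
```

```text
[[176 168 155 155 153 149 146 163 184 181 182 188 193 193 191 190 190 189]
 [144 145 165 172 172 169 153 157 157 141 138 162 183 181 182 188 187 192]
 [135 133 129 136 145 140 150 169 176 171 154 154 153 144 148 163 160 183]
 [160 160 159 153 149 127 126 127 146 143 146 166 172 174 168 154 158 161]
 [160 160 160 159 156 143 136 140 139 128 127 131 142 139 142 165 172 172]
 [160 161 160 157 143 138 148 156 155 155 155 155 141 119 116 127 135 142]
 [160 160 159 149 137 151 156 151 142 142 145 153 155 145 135 145 151 135]
 [160 160 158 139 141 155 152 139 133 133 134 141 153 154 136 136 158 161]
 [160 160 158 134 145 154 144 133 134 133 133 135 145 155 141 135 149 160]
 [161 161 158 135 148 155 142 133 133 133 133 134 145 155 141 135 149 161]
 [161 161 158 136 143 155 145 135 133 133 133 138 151 154 137 135 150 161]
 [160 161 159 142 140 153 155 145 137 137 139 148 156 151 134 136 156 161]
 [160 160 160 149 134 141 155 156 151 152 155 155 152 140 134 139 161 161]
 [161 161 161 158 138 134 144 152 154 154 153 148 139 134 138 151 161 161]
 [161 161 161 160 154 138 135 136 139 139 139 134 134 138 152 161 161 161]
 [161 161 161 161 160 154 144 138 138 137 137 137 142 152 161 161 161 161]
 [160 160 161 160 161 161 160 156 155 151 151 151 161 161 161 161 161 161]
 [160 161 161 161 160 161 160 161 161 161 161 161 161 161 161 161 161 161]
 [155 158 159 156 160 161 161 161 161 161 161 161 160 161 161 161 161 161]
 [151 158 159 149 156 158 159 158 160 161 161 160 161 161 161 161 161 161]]
1 20 [240. 185.]
1 32 [240. 162.]
1 50 [239. 127.]
1 60 [239. 108.]
-1 20 [198. 324.]
-1 32 [197. 301.]
-1 50 [196. 266.]
-1 60 [195. 246.]
```

View pics/n.png

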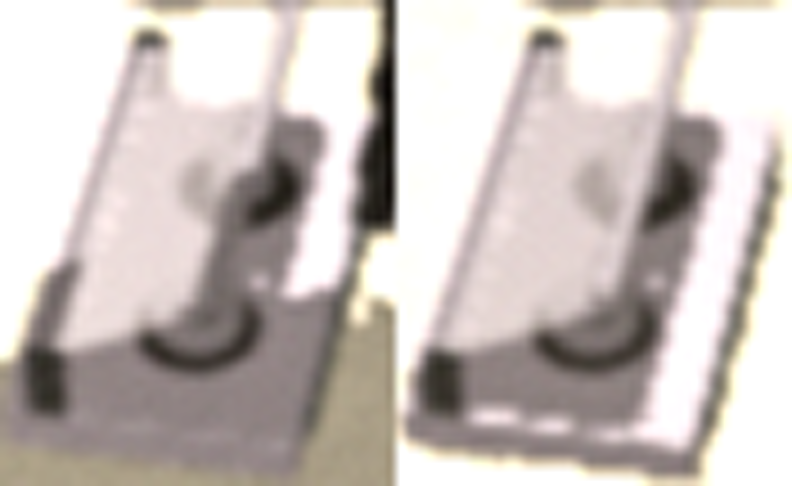

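The near column is only the roller in the arm's shadow. The near part is a 36 mm ring (10 px in the top view), so it is the collar, and the far part is a 24 mm disc (6.8 px), so it is the plunger. Going in.

```bash
python3 - <<'E'
from h import *
t=cv2.imread("pics/tm.png"); print("dish row",t[233,402:434].tolist())
g=lambda dx,z:pose(P+dx*X+[0,0,z],PSI,TL)[0]
for dx in(40,20,8,0):
    r.line_to(g(dx,49),vel=90); print(dx,np.round(r.read_contact_force(),1),np.round(r.read_position(),1))
    if np.linalg.norm(r.read_contact_force())>12: print("high force"); break
cv2.imwrite("pics/s3.png",cv2.resize(r.snapshot("side")[170:250,220:330],None,fx=6,fy=6,interpolation=cv2.INTER_CUBIC)); print(r.read_time_s())
E
```

```text
dish row [[177, 205, 211], [176, 203, 211], [176, 203, 211], [172, 199, 206], [164, 190, 197], [83, 94, 96], [126, 145, 146], [178, 204, 205], [175, 201, 202], [175, 201, 201], [175, 201, 201], [174, 201, 201], [175, 201, 201], [175, 201, 202], [175, 201, 202], [175, 201, 202], [175, 201, 202], [175, 201, 202], [175, 201, 202], [174, 201, 202], [175, 201, 202], [174, 201, 202], [175, 201, 202], [175, 202, 202], [175, 200, 200], [162, 186, 187], [166, 191, 191], [172, 198, 201], [179, 207, 214], [179, 206, 213], [177, 204, 212], [179, 208, 215]]
40 [-0.4  0.9 -0.8] [525.7 196.5  55.1]
20 [ 2.3  0.6 -0.7] [506.6 201.4  55. ]
8 [1.6 0.  0.7] [494.9 204.6  55. ]
0 [ 2.1 -1.1 -1. ] [486.9 206.5  54.7]
6.65
```

View pics/s3.png

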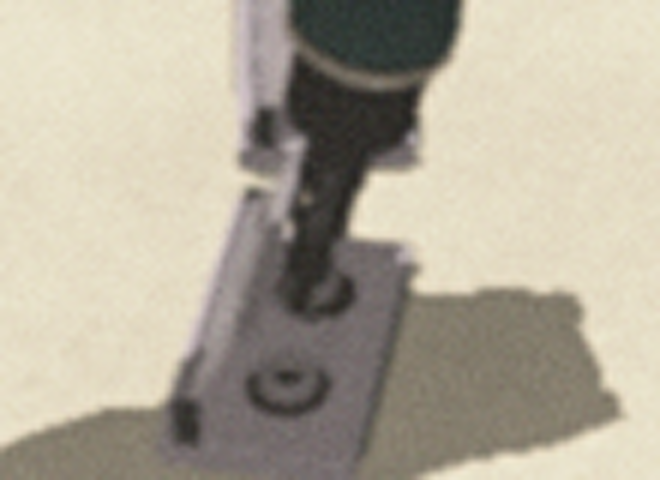

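The flap is held open on the fingers, with about 2 N of contact. The collar is untouched at crop (288,385), and the fingers straddle the plunger at (310,290). Now I'll grip, lift slightly and back out.

```bash
python3 - <<'E'
from h import *
g=lambda dx,z:pose(P+dx*X+[0,0,z],PSI,TL)[0]
r.grip(15,40); print("open",r.read_opening(),r.read_gripper_force(),np.round(r.read_contact_force(),1))
r.line_to(g(0,54),vel=40); print(np.round(r.read_contact_force(),1))
r.line_to(g(75,54),vel=90); print(np.round(r.read_contact_force(),1),r.read_opening())
r.line_to(g(75,170),vel=250); print(r.read_opening(),r.read_gripper_force(),r.read_time_s())
a=r.snapshot("side")[140:260,220:360]; b=r.snapshot("top")[190:290,220:340]
f=lambda i:cv2.resize(i,(400,400),interpolation=cv2.INTER_CUBIC)
cv2.imwrite("pics/s4.png",np.hstack([f(a),f(b)]))
q0=np.array(r.read_qpos())
for hp in(-1,-.6,-.26,.1):
    p,o=pose([445.5,-309,150],hp,TL); q=r.ik(p,o); print(hp,None if q is None else np.round(np.array(q)-q0,2))
E
```

```text
open 22.953429713919025 39.23391580581665 [ 1.2 -1.9  2.8]
[ 2.2 -0.9 -0.7]
[ 0.5  0.4 -0.6] 22.348718261401952
22.628386741910308 39.331533908843994 8.95
-1 [ 0.64  0.01  0.37  0.13 -0.16 -0.03  0.34]
-0.6 [ 0.65  0.01  0.3   0.12 -0.04 -0.04  0.62]
-0.26 [ 0.66 -0.01  0.23  0.13  0.06 -0.07  0.86]
0.1 [ 0.67 -0.04  0.17  0.15  0.16 -0.12  1.12]
```

View pics/s4.png

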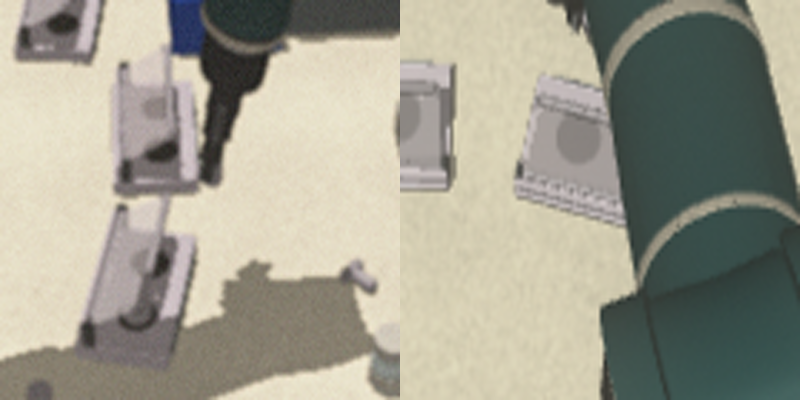

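The flap has closed, the pad at (578,138) in the top crop is empty and the collar is still in place, so the plunger is in the grip. Now placing it, with a force-guarded descent.

```bash
python3 - <<'E'
from h import *
g=lambda z:pose([445.5,-309,z],-.6,TL)
r.goto(*g(170)); r.line_to(g(60)[0],vel=200); r.line_to(g(44)[0],vel=40); r.hold(.3)
f0=np.mean([r.read_contact_force() for _ in range(5)],0); z=44; print(f0,r.read_time_s())
while z>37.5:
    z-=.5; r.line_to(g(z)[0],vel=15); f=np.array(r.read_contact_force())-f0
    if f[2]>2: break
print(z,f,r.read_position(),g(z)[0],r.read_opening(),r.read_time_s())
cv2.imwrite("pics/s5.png",cv2.resize(r.snapshot("side")[290:390,210:350],None,fx=5,fy=5,interpolation=cv2.INTER_CUBIC))
E
```

```text
[-0.50245714 -0.55435936 -0.62561032] 12.45
41.0 [0.29285602 0.27179439 4.29458251] [ 446.52815197 -309.71824872   47.00938296] [ 446.48381325 -309.67306285   46.88039947] 22.944072513206624 13.95
```

View pics/s5.png

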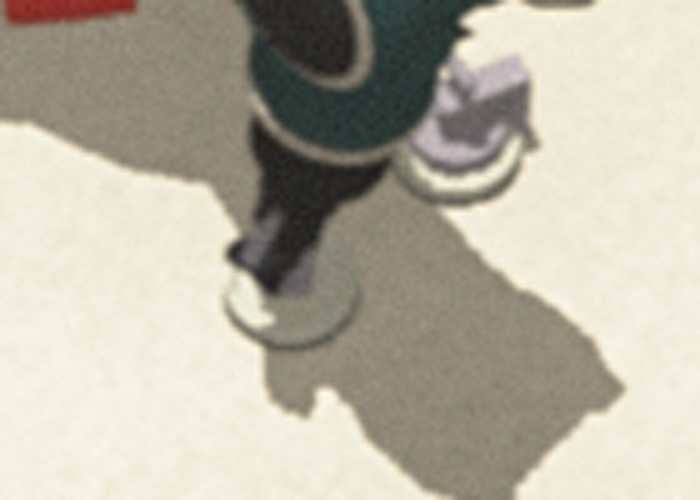

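Contact came at the expected height (z = 41). The plunger stands inside the dish, centred near (290,285). Releasing and withdrawing.

```bash
python3 - <<'E'
from h import *
r.grip(50); r.hold(.2)
p=np.array(r.read_position()); M=R.from_rotvec(r.read_tool_rot()).as_matrix()
r.line_to(p-M[:,2]*70,vel=70); r.line_to(p-M[:,2]*70+[-90,150,160],vel=300); r.hold(.3)
print(r.read_time_s(),np.round(r.read_contact_force(),1))
f=lambda i:cv2.resize(i,(400,400),interpolation=cv2.INTER_CUBIC)
cv2.imwrite("pics/s6.png",np.hstack([f(r.snapshot("side")[190:380,215:355]),f(r.snapshot("top")[190:270,380:460])]))
E
```

```text
16.975 [-0.6 -0.3  0.6]
```

View pics/s6.png

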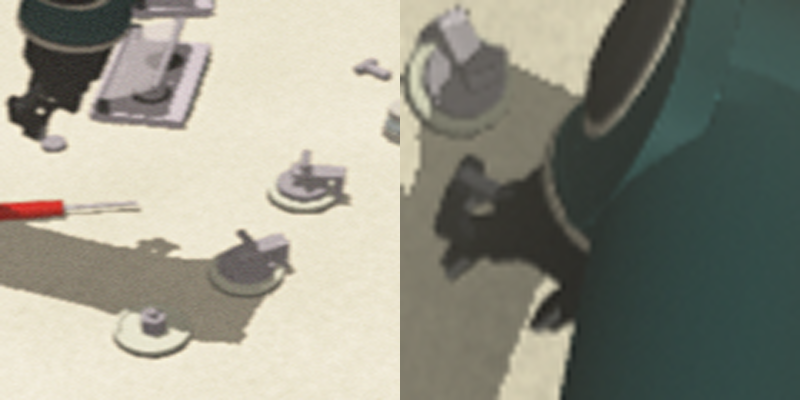

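The plunger stands upright with its stud up in the dish at (152,322). The flap is shut with the collar behind it, and the arm is clear.

```bash
python3 -c "
from station import r
print(r.sign_off())"
```

```text
the job is handed in; nothing more can be done
None
```

The plunger is standing upright, stud up, in the dish of the open test cell; the flap is shut, the collar is still in the dispenser, and I handed the job in at about 17 s.

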